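# Raise and lock the telescopic fume nozzle

### The arm

A 6-joint arm with a two-finger parallel gripper is mounted at the origin on the work surface. World frame = base frame: x ahead of the robot, y to its left, z up, the work surface at z = 0. Lengths are in m, angles in rad, forces in N, time in s.
With the tool pointing down it reaches from about 0.35 to 0.775 m from the base axis. Payload 5.5 kg.
Tool frame: the origin (TCP) lies between the finger pads; the fingertips stand 19 mm ahead of it and the grasp point (between the pads) is the TCP; z points along the fingers, x is the direction in which the jaws open and shut, and the axes are right-handed (so a half turn about z gives the same grasp; the last joint's range is limited). The gripper opens to 85 mm and grips with 20 to 120 N. Pads are 22 mm wide; open, the fingers measure 114 mm over their backs; the gripper's body (76 mm by 85 mm) begins 54 mm behind the grasp point. The pads swing forward as they close: fully open they stand 13 mm farther back than shut.
Start: joints at [-1.32, 0.313, 0.046, 1.304, 0, 1.431], TCP at [0.219, -0.532, 0.25] pointing down, gripper open.
Joint ranges: [-2.76, 2.76], [-0.86, 1.69], [-1.03, 1.26], [-2.2, 2.34], [-1.47, 1.5], [-3.14, 3.14]. Speed limits (rad/s): [2.57, 2.57, 3.14, 3.14, 3.14, 3.14].

### API

Orientations are given as a unit quaternion [w, x, y, z].
In Python, from workcell import env gives the robot as it stands. The module is installed in compiled form; this text tells all that it offers.
- The arm moves only by the tool carry_out, never from a script. Its argument "steps" is a list of rows, each a list of 7 numbers: the gripper command: -1 is shut, 1 is fully open, values between are in proportion, then the shift along the tool's x, y, z in m, then the turn, a rotation vector about the tool's x, y, z in rad. A call has 1 to 20 rows; each row shifts and turns the commanded pose from where the row before left it, along the tool's axes as they then stand; what a row does not reach is not made up. A row lasts 1/8 s, in which the tool goes at most 62.5 mm and 10.7 degrees, less where a joint would pass 70% of its speed; a pose out of reach is approached as far as the arm can. A call with a gripper value outside its range is refused whole. The fingers move at their own pace and stop on an object; "grip_force" is the grip in N (left out, the last holds). Time passes only in rows, so rows that do not move let the fingers close. It gives the time, the measured TCP pose, the force and the opening at its end, in the units of the state.
- env.get_state(): the state, without advancing time (a new reading comes with each control period).
- env.read_camera(name): name is "scene" or "side" or "wrist"; returns a dict with "color" (480x640x3 uint8, red, green, blue), "K" (3x3 intrinsics, pixels), "dist" ([k1, k2, p1, p2, k3] as OpenCV has them; the pictures are not rectified), "R" (3x3) and "t" (3): a world point X has camera coordinates R X + t. Camera axes: x right, y down, z forward; pixel columns grow to the right and rows downward; lengths in m; the calibration is good to about 2 mm. A picture is of the moment at which its call begins. There is no depth.
- env.hand_in(): hands the job in, once; it reports no verdict.
The state is a dict: "clock": time; "joint_pos": joint angles; "qvel": joint speeds; "tau": joint torques, N m; "tcp_pos": TCP position; "orientation": TCP orientation; "wrist_force": force on the tool from outside, world axes, zero at the start; "ft_torque": the same for the moment, N m; "finger_gap": finger opening in m.
Only numpy, scipy, OpenCV 4.12 (cv2) and the standard library are available. Lean on these libraries where they do the work, as an engineer would, in place of code of your own. Each camera call takes 0.05 s, during which the arm holds its last target. There are 200 camera calls.

### The job

Draw the grey fume-extraction nozzle up out of its sleeve and lock it at the third hole up, so that the sprung button on its inner tube pops right out through that hole. Turn the nozzle out of line to carry the button past the first two holes, where it would otherwise snap in, and feel for the third without forcing the button once it catches. Let go, and leave the glassware and everything else standing where it is.

Things in the scene. Friction and masses are not known exactly. Their poses are not given: they have to be found in the camera images.
- nozzle_grip (a point): Point on the tube axis in the grey plastic flat slot nozzle, best gripped here. z: up along the axis, out of the mouth (26 deg from vertical, leaning to the robot); x: to the button's side. Flat faces 12 mm off along +x and -x, 62 mm wide along y, from 36 mm below to 20 mm above (38 mm on the longer +x lip). Below: a 53 mm cone, then the 44 mm steel inner tube, a rib along the button's side.
- nozzle (a joint): How far the inner tube with its nozzle is drawn out, m: 0 fully home, stop at 0.124. The button is on the first, second, third, fourth hole at 0.030, 0.058, 0.086, 0.114. Rubbing holds the tube where it is left; drawing it up takes 6 to 11 N. Starts at 0 to 0.016.
- nozzle_turn (a joint): Turn of the nozzle about the tube axis, rad, counter-clockwise seen from above its mouth, stops at +-1.6; 0 = button on the upper side of the leaning tube (facing up and away from the robot). The sleeve was clamped by hand: its row of holes stands up to 0.5 rad to either side of 0, which is not measured and must be seen or felt. About 0.1 N m to turn. Starts within +-1.25.
- button (a joint): Travel of the sprung steel button (12 mm across, domed), m: 0 pressed in, about 0.0025 rubbing in the bore (spring 6 N), 0.0105 popped right out, 5 mm proud, locking slide and turn. It begins to drop into a hole within 6 mm of its centre and pops through within about 1 mm along and 2 mm across; half in, some 5 N ride it out again. Popped, it is bent by more than 40 N.
- stand: Fixed stand of the extraction arm; origin under the middle of its grey 130 mm bench flange. From a black ball joint centred 50 mm up, the 52 mm aluminium sleeve leans 26 deg from vertical to the stand's -x. Its collar ends 169 mm along the axis from the ball's centre; four 13 mm holes on its upper side at 60 (first), 88, 116, 144 mm. nozzle_grip is 230 mm plus joint nozzle from there.
- flask_a: Glass filter flask with a white porcelain funnel on it, 120 mm across, 234 mm tall, funnel 86 mm across; loose, 165 to 195 mm to the stand's +y side. Origin at the middle of its foot. Leave alone.
- flask_b: Smaller flask with funnel, 107 mm across, 219 mm tall, loose, on the stand's -y side. Origin at the middle of its foot. Leave alone.
- jug: Clear plastic measuring jug, 116 mm across, 165 mm tall, loose. Origin under its middle. Leave alone.
- dish: Flat white plastic dish, 150 mm across, 30 mm tall, loose. Origin under its middle. Leave alone.
- beaker: Glass beaker, 72 mm across, 90 mm tall, loose. Origin under its middle. Leave alone.
- wash_bottle: White wash bottle, 72 mm across, 195 mm tall with its spout, loose, to the left. Origin under its middle. Leave alone.
- cylinder_glass: Glass measuring cylinder on a 70 mm foot, 195 mm tall, loose, to the right. Origin under its middle. Leave alone.

How it is judged:
At the end, for the whole second after the job is handed in: The button stands right out (joint button above 0.008 m) in the third hole (joint nozzle between 0.082 and 0.090 m), the nozzle is at rest and let go, and all seven loose things stand upright within 30 mm of where they were (value of joint button above 0.008 m and value of joint nozzle between 0.082 and 0.09 m and velocity of joint nozzle between -0.01 and 0.01 m/s and contact force between each of the arm, the fingers and nozzle below 0.5 N and distance of each of flask_a, flask_b, jug, dish, beaker, wash_bottle, cylinder_glass from where it was at the start of the episode below 0.03 m and angle between each of flask_a, flask_b, jug, dish, beaker, wash_bottle, cylinder_glass's own z axis and vertical below 0.2 rad); the robot touches nothing.
It fails at once if a loose thing on the bench is knocked over or shoved more than 30 mm (distance of any of flask_a, flask_b, jug, dish, beaker, wash_bottle, cylinder_glass from where it was at the start of the episode above 0.03 m or angle between any of flask_a, flask_b, jug, dish, beaker, wash_bottle, cylinder_glass's own z axis and vertical above 0.4 rad).
It fails at once if the button is forced: pressed on by a hole's edge or the gripper with over 40 N (contact force between button_c0 and anything else above 40 N).
It also fails if it takes over 48 s, if anything falls off the work surface, if the arm or the gripper's body presses on something with over 40 N, if the wrist force passes 120 N, or if a joint passes its speed limit or range.

## Working session

There is one attempt and no reset: what is moved stays moved. The work goes in short steps, Python scripts to look and compute and a tool call to move; the robot and the scene stay as the last step left them, time stands still between calls to the robot, and variables do not carry over. Pictures are saved under pics/ and viewed, about 8 in all and at most 12, crops included, and the job is handed in when it is done.

Besides the shell and the picture viewer there is one more tool, called after ">>>" as name(argument=value, ...), one argument or row to a line, values as JSON. carry_out: Moves the arm, as the interface text tells. Its arguments: {"type":"object","properties":{"steps":{"type":"array","items":{"type":"array","items":{"type":"number"}}},"grip_force":{"type":"number"}},"required":["steps"]}

```bash
mkdir -p pics; python3 - <<'E'
from workcell import env
import cv2,numpy as np
s=env.get_state();print(s)
for n in("scene","side","wrist"):
    c=env.read_camera(n);cv2.imwrite(f"pics/{n}0.png",c["color"][:,:,::-1])
    np.savez(f"{n}0.npz",**c);print(n,c["K"].tolist(),c["dist"],c["R"].round(4).tolist(),c["t"], -c["R"].T@c["t"])
E
```

```text
{'clock': 0.0, 'joint_pos': array([-1.31958548e+00,  3.14018222e-01,  4.49932999e-02,  1.30361331e+00,
        2.54198208e-05,  1.43117716e+00]), 'qvel': array([-9.78018389e-04,  3.90096449e-04,  6.01773487e-04,  1.24897951e-05,
       -2.07445426e-03, -1.65648705e-03]), 'tau': array([-9.53018025e-04, -4.80625784e+01,  2.98532850e+01,  1.92800938e-02,
       -1.55814942e-04, -3.33930046e-06]), 'tcp_pos': array([ 0.21891823, -0.53118236,  0.24940457]), 'orientation': array([-6.23357209e-04,  8.30949690e-01, -5.56346803e-01, -6.78042829e-04]), 'wrist_force': array([-0.63826195,  0.19257361, -0.5755385 ]), 'ft_torque': array([-0.03537412,  0.00236088, -0.04732344]), 'finger_gap': 0.08522874568142602}
scene [[464.7446726023558, 0.0, 323.02119523274916], [0.0, 464.7446726023558, 238.10255269596885], [0.0, 0.0, 1.0]] [-0.00401834  0.          0.          0.          0.        ] [[0.88, 0.4748, -0.0156], [0.3318, -0.6377, -0.6952], [-0.34, 0.6065, -0.7187]] [-0.47587152 -0.05920684  1.51057001] [ 0.9519455  -0.72805742  1.03706946]
side [[482.5797158691257, 0.0, 327.98208655731264], [0.0, 482.5797158691257, 230.33745249722594], [0.0, 0.0, 1.0]] [-0.05104769  0.          0.          0.          0.        ] [[-0.8656, -0.5005, -0.0135], [-0.3591, 0.6395, -0.6798], [0.3489, -0.5836, -0.7333]] [0.47157589 0.29809695 1.14058487] [0.11735441 0.71100768 1.04540685]
wrist [[336.4192138171735, 0.0, 314.31380664829965], [0.0, 336.4192138171735, 238.07168106930257], [0.0, 0.0, 1.0]] [-0.0361234  0.         0.         0.         0.       ] [[0.3806, -0.9248, -0.0018], [-0.8909, -0.3672, 0.2674], [-0.248, -0.1002, -0.9636]] [-0.57415532 -0.03526506  0.37861556] [ 0.28097948 -0.50597873  0.37320738]
```

View pics/scene0.png

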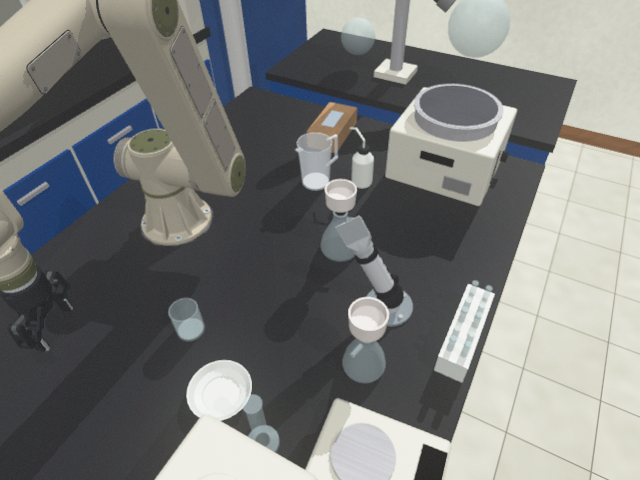

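View pics/side0.png

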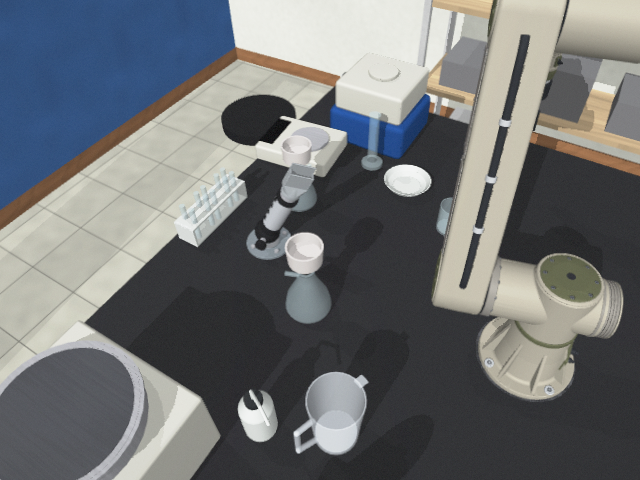

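The stand is at about (392,305) in the scene view and (268,240) in the side view. The nozzle is at about (354,233) and (300,175), with flasks on both sides. Next, an enlarged crop.

```bash
python3 - <<'E'
import cv2,numpy as np
a=cv2.imread("pics/scene0.png")[205:335,325:425];b=cv2.imread("pics/side0.png")[150:270,235:335]
a=cv2.resize(a,(400,520),interpolation=cv2.INTER_CUBIC);b=cv2.resize(b,(400,480),interpolation=cv2.INTER_CUBIC)
o=np.zeros((520,800,3),np.uint8);o[:,:400]=a;o[:480,400:]=b
for i in range(0,800,40):cv2.line(o,(i,0),(i,4),(0,255,255),1)
cv2.imwrite("pics/c1.png",o)
E
```

```text
(no output)
```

View pics/c1.png

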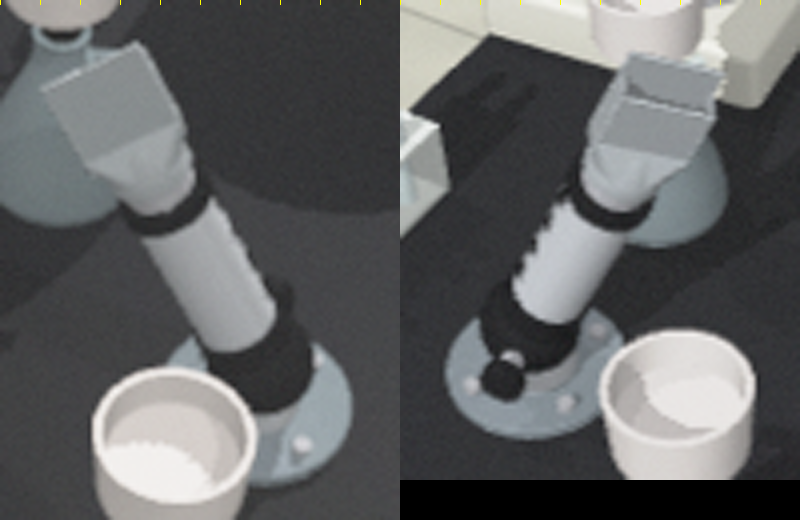

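```bash
cat > fit.py <<'E'
import numpy as np,cv2
from scipy.optimize import least_squares
from scipy.spatial.transform import Rotation as Ro
L=np.radians(26)
def frames(p):
    sx,sy,yaw,q,turn=p
    Rs=Ro.from_euler('z',yaw); B=np.array([sx,sy,.05])
    R0=Rs*Ro.from_euler('y',-L)          # z=axis leaning to -x, x=up side
    Rn=R0*Ro.from_euler('z',turn)
    return B,R0,Rn,B+R0.apply([0,0,.230+q])
def proj(c,X):
    r,_=cv2.Rodrigues(c["R"]);return cv2.projectPoints(np.atleast_2d(X).astype(float),r,c["t"],c["K"],c["dist"])[0][:,0]
E
python3 - <<'E'
from fit import *
S=np.load("scene0.npz");D=np.load("side0.npz")
sc=lambda x,y:(325+x/4,205+y/4); sd=lambda x,y:(235+(x-400)/4,150+y/4)
for s in (1,-1):
  obs=[(S,'f',None,sc(258,405)),(D,'f',None,sd(537,368))]
  for y,a,b,c,d,e in[(s,sc(42,90),sc(92,167),sd(722,72),sd(715,118),sd(685,163)),(-s,sc(140,42),sc(185,122),sd(632,52),sd(608,97),sd(590,140))]:
    y*=.031
    obs+=[(S,'n',(.012,y,.038),a),(S,'n',(.012,y,-.036),b),(D,'n',(.011,y,.038),c),(D,'n',(-.012,y,.02),d),(D,'n',(-.012,y,-.036),e)]
  def res(p):
    B,R0,Rn,G=frames(p)
    return np.concatenate([proj(c,(B-[0,0,.045]) if k=='f' else G+Rn.apply(x))[0]-u for c,k,x,u in obs])
  for t0 in(-.8,0,.8):
    r=least_squares(res,[.6,0,0,.008,t0],loss='soft_l1')
    print(s,r.x.round(4),r.cost.round(2),frames(r.x)[3].round(4));
    if r.cost<60:print(res(r.x).reshape(-1,2).round(1).tolist())
E
```

```text
1 [ 0.7359  0.0053  0.303  -0.004   1.8398] 35.48 [ 0.6413 -0.0243  0.2531]
[[-2.3, -2.5], [0.4, 0.1], [-0.6, -1.7], [-0.1, 0.2], [-0.1, 11.0], [-1.3, -2.9], [-2.4, -0.5], [-1.0, 0.2], [0.0, 2.0], [-1.5, 9.1], [2.0, -4.4], [-1.4, -1.1]]
1 [ 0.7359  0.0053  0.303  -0.004   1.8398] 35.48 [ 0.6413 -0.0243  0.2531]
[[-2.3, -2.5], [0.4, 0.1], [-0.6, -1.7], [-0.1, 0.2], [-0.1, 11.0], [-1.3, -2.9], [-2.4, -0.5], [-1.0, 0.2], [0.0, 2.0], [-1.5, 9.1], [2.0, -4.4], [-1.4, -1.1]]
1 [ 0.7359  0.0053  0.303  -0.004   1.8398] 35.48 [ 0.6413 -0.0243  0.2531]
[[-2.3, -2.5], [0.4, 0.1], [-0.6, -1.7], [-0.1, 0.2], [-0.1, 11.0], [-1.3, -2.9], [-2.4, -0.5], [-1.0, 0.2], [0.0, 2.0], [-1.5, 9.1], [2.0, -4.4], [-1.4, -1.1]]
-1 [ 0.7412  0.0021  0.2348  0.0142 -1.1502] 12.53 [ 0.6371 -0.0228  0.2695]
[[-0.9, -0.9], [-0.5, -1.3], [-0.7, -1.4], [0.0, 1.7], [0.3, -0.8], [-0.1, -0.4], [-1.2, 1.8], [-0.6, -1.0], [0.5, 2.0], [-1.2, -1.0], [2.7, -0.1], [-0.8, 3.0]]
-1 [ 0.7412  0.0021  0.2348  0.0142 -1.1502] 12.53 [ 0.6371 -0.0228  0.2695]
[[-0.9, -0.9], [-0.5, -1.3], [-0.7, -1.4], [0.0, 1.7], [0.3, -0.8], [-0.1, -0.4], [-1.2, 1.8], [-0.6, -1.0], [0.5, 2.0], [-1.2, -1.0], [2.7, -0.1], [-0.8, 3.0]]
-1 [ 0.7412  0.0021  0.2348  0.0142 -1.1502] 12.53 [ 0.6371 -0.0228  0.2695]
[[-0.9, -0.9], [-0.5, -1.3], [-0.7, -1.4], [0.0, 1.7], [0.3, -0.8], [-0.1, -0.4], [-1.2, 1.8], [-0.6, -1.0], [0.5, 2.0], [-1.2, -1.0], [2.7, -0.1], [-0.8, 3.0]]
```

Fit: stand (0.741, 0.002), yaw 0.235, q≈0.014, turn≈-1.15, grip (0.637, -0.023, 0.27). Residuals are about 1–2 px. I'll move the wrist camera above the stand to see the row of holes and refine this.

```bash
cat > mv.py <<'E'
import numpy as np
from scipy.spatial.transform import Rotation as Ro, Slerp
from workcell import env
def cur():
    s=env.get_state();q=s["orientation"];return s["tcp_pos"],Ro.from_quat([q[1],q[2],q[3],q[0]]),s
def tool(x,z):
    z=np.array(z)/np.linalg.norm(z);x=np.array(x)-np.dot(x,z)*z;x/=np.linalg.norm(x)
    return Ro.from_matrix(np.c_[x,np.cross(z,x),z])
def rows(p,R,pt,Rt,n,g=1):
    sl=Slerp([0,1],Ro.concatenate([R,Rt]));out=[]
    for i in range(n):
        a,b=sl(i/n),sl((i+1)/n)
        out.append([g]+a.inv().apply((pt-p)/n).round(4).tolist()+(a.inv()*b).as_rotvec().round(4).tolist())
    return out
E
python3 - <<'E'
from mv import *
p,R,s=cur()
up=np.array([.219,-.532,.45]);print(R.inv().apply(up-p))
Rt=tool([np.cos(-1.05),np.sin(-1.05),0],[0,0,-1])
print((R.inv()*Rt).as_rotvec())
for r in rows(up,R,np.array([.655,-.02,.46]),Rt,14):print(r)
E
```

```text
[ 3.68884700e-04  1.75293308e-04 -2.00391215e-01]
[-0.00023832  0.00131679 -0.12996106]
[1, -0.022, -0.0427, -0.0007, -0.0, 0.0001, -0.0093]
[1, -0.0216, -0.0429, -0.0007, -0.0, 0.0001, -0.0093]
[1, -0.0212, -0.0431, -0.0007, -0.0, 0.0001, -0.0093]
[1, -0.0208, -0.0433, -0.0007, -0.0, 0.0001, -0.0093]
[1, -0.0203, -0.0435, -0.0007, -0.0, 0.0001, -0.0093]
[1, -0.0199, -0.0437, -0.0007, -0.0, 0.0001, -0.0093]
[1, -0.0195, -0.0439, -0.0007, -0.0, 0.0001, -0.0093]
[1, -0.0191, -0.0441, -0.0007, -0.0, 0.0001, -0.0093]
[1, -0.0187, -0.0442, -0.0007, -0.0, 0.0001, -0.0093]
[1, -0.0183, -0.0444, -0.0007, -0.0, 0.0001, -0.0093]
[1, -0.0179, -0.0446, -0.0007, -0.0, 0.0001, -0.0093]
[1, -0.0175, -0.0447, -0.0007, -0.0, 0.0001, -0.0093]
[1, -0.0171, -0.0449, -0.0007, -0.0, 0.0001, -0.0093]
[1, -0.0166, -0.0451, -0.0007, -0.0, 0.0001, -0.0093]
```

>>> carry_out(
  steps=[
    [1, 0, 0, -0.05, 0, 0, 0],
    [1, 0, 0, -0.05, 0, 0, 0],
    [1, 0, 0, -0.05, 0, 0, 0],
    [1, 0, 0, -0.05, 0, 0, 0],
    [1, -0.022, -0.043, -0.001, 0, 0, -0.009],
    [1, -0.0215, -0.043, -0.001, 0, 0, -0.009],
    [1, -0.021, -0.043, -0.001, 0, 0, -0.009],
    [1, -0.021, -0.0435, -0.001, 0, 0, -0.009],
    [1, -0.02, -0.0435, -0.001, 0, 0, -0.009],
    [1, -0.02, -0.0435, -0.001, 0, 0, -0.009],
    [1, -0.0195, -0.044, -0.001, 0, 0, -0.009],
    [1, -0.019, -0.044, -0.001, 0, 0, -0.009],
    [1, -0.0185, -0.044, -0.001, 0, 0, -0.009],
    [1, -0.018, -0.0445, -0.001, 0, 0, -0.009],
    [1, -0.018, -0.0445, 0, 0, 0, -0.009],
    [1, -0.0175, -0.0445, 0, 0, 0, -0.009],
    [1, -0.017, -0.045, 0, 0, 0, -0.009],
    [1, -0.0165, -0.045, 0, 0, 0, -0.009],
  ],
)

```text
clock: 2.4
tcp_pos: [0.6569, -0.0201, 0.4603]
orientation: [0.0, 0.864, -0.503, 0.0]
wrist_force: [1.0, -1.6, 0.7]
finger_gap: 0.0853
```

```bash
python3 - <<'E'
from mv import *
import cv2
p,R,s=cur();print(s["clock"],p,R.as_matrix().round(3),s["joint_pos"].round(2))
c=env.read_camera("wrist");np.savez("wrist1.npz",**c);print(-c["R"].T@c["t"],c["R"][2])
cv2.imwrite("pics/w1.png",c["color"][:,:,::-1])
E
```

```text
2.4 [ 0.65689912 -0.02013311  0.46025501] [[ 0.494 -0.869  0.   ]
 [-0.869 -0.494 -0.   ]
 [ 0.    -0.    -1.   ]] [-0.15  0.65  1.11  2.04 -0.    2.47]
[0.71512356 0.01302731 0.58396366] [-0.232526   -0.13229371 -0.96355074]
```

View pics/w1.png

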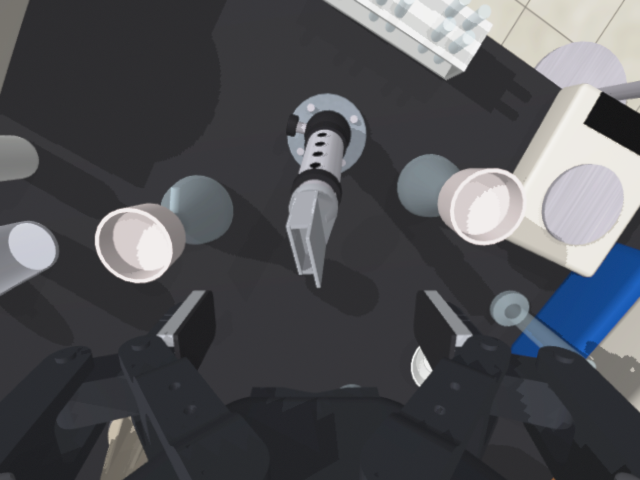

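The wrist view shows three or more holes near (322,135)–(318,165), the flange centre at (327,132), and the nozzle mouth at (307,238). The flasks are well clear. I'll enlarge it.

```bash
python3 - <<'E'
import cv2,numpy as np
i=cv2.imread("pics/w1.png")
a=cv2.resize(i[85:190,280:370],None,fx=5,fy=5,interpolation=cv2.INTER_CUBIC);b=cv2.resize(i[175:295,280:350],None,fx=5,fy=5,interpolation=cv2.INTER_CUBIC)
o=np.zeros((600,800,3),np.uint8);o[:525,:450]=a;o[:,450:]=b
for k in range(0,800,50):cv2.putText(o,str(k),(k,10),0,.35,(0,255,255));cv2.putText(o,str(k),(0,k+4),0,.35,(0,255,255))
cv2.imwrite("pics/c2.png",o)
E
```

```text
(no output)
```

View pics/c2.png

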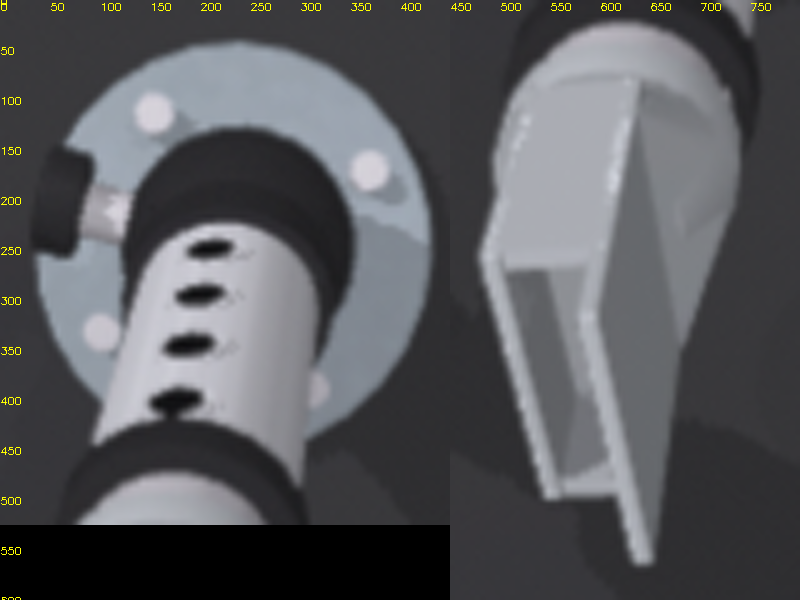

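```bash
cat > f2.py <<'E'
from fit import *
S=np.load("scene0.npz");D=np.load("side0.npz");W=np.load("wrist1.npz")
sc=lambda x,y:(325+x/4,205+y/4); sd=lambda x,y:(235+(x-400)/4,150+y/4)
wh=lambda x,y:(280+x/5,85+y/5);wn=lambda x,y:(280+(x-450)/5,175+y/5)
Y=.031
obs=[(S,'f',None,sc(258,405)),(D,'f',None,sd(537,368)),(W,'f',None,wh(234,243))]
for y,a,b,c,d,e in[(-Y,sc(42,90),sc(92,167),sd(722,72),sd(715,118),sd(685,163)),(Y,sc(140,42),sc(185,122),sd(632,52),sd(608,97),sd(590,140))]:
    obs+=[(S,'n',(.012,y,.038),a),(S,'n',(.012,y,-.036),b),(D,'n',(.011,y,.038),c),(D,'n',(-.012,y,.02),d),(D,'n',(-.012,y,-.036),e)]
for x,u in[((.011,Y,.038),(592,314)),((.011,-Y,.038),(642,562)),((-.011,Y,.02),(487,258)),((-.011,-Y,.02),(550,497)),((.012,Y,-.036),(637,80)),((-.012,Y,-.036),(525,100))]:obs.append((W,'n',x,wn(*u)))
for z,u in[(.060,(210,249)),(.088,(199,294)),(.116,(189,345)),(.144,(176,402))]:obs.append((W,'h',z,wh(*u)))
def res(p):
    B,R0,Rn,G=frames(p[:5]);h=p[5]
    P=lambda k,x:B-[0,0,.047] if k=='f' else G+Rn.apply(x) if k=='n' else B+R0.apply([.0255*np.cos(h),.0255*np.sin(h),x])
    return np.concatenate([proj(c,P(k,x))[0]-u for c,k,x,u in obs])
r=least_squares(res,[.74,0,.235,.014,-1.15,0],loss='soft_l1')
print(r.x.round(4),r.cost,'+-',np.sqrt(np.diag(np.linalg.inv(r.jac.T@r.jac))).round(4));print(res(r.x).reshape(-1,2).round(1).tolist())
np.save("p.npy",r.x);print(frames(r.x[:5])[3])
E
python3 f2.py
```

```text
[ 0.7392  0.0029  0.2583  0.013  -1.1728  0.3745] 20.485480635449232 +- [0.0007 0.0012 0.0122 0.001  0.0192 0.049 ]
[[-1.5, -0.9], [0.0, -0.4], [-0.1, 1.4], [-1.4, -0.6], [-0.6, 2.2], [1.0, -0.7], [0.6, -0.3], [-0.6, 2.0], [-1.3, -0.3], [-0.1, 2.5], [-0.4, -1.0], [3.4, -0.1], [-0.1, 3.1], [-0.3, 0.3], [1.2, 0.7], [-1.2, -0.6], [-0.4, 0.4], [1.1, -1.5], [-0.0, -3.6], [0.0, -0.3], [0.1, -0.2], [-0.2, -0.4], [-0.1, -0.6]]
[ 0.63621133 -0.02428102  0.26837138]
```

```bash
cat > tgt.py <<'E'
from mv import *
from fit import frames
P=np.load("p.npy")
B,R0,Rn,G=frames(P[:5]);ax=R0.apply([0,0,1])
def pose(q,turn):
    R0_=R0*Ro.from_euler('z',turn);return B+ax*(.230+q),tool(R0_.apply([1,0,0]),-ax)
E
python3 - <<'E'
from tgt import *
p,R,s=cur();g,Rg=pose(P[3],P[4])
for r in rows(p,R,g+.12*ax,Rg,6):print(r)
E
```

```text
[1, -0.003, 0.0127, 0.0133, 0.0717, 0.0254, -0.0222]
[1, -0.0036, 0.0135, 0.0123, 0.0717, 0.0254, -0.0222]
[1, -0.0042, 0.0143, 0.0112, 0.0717, 0.0254, -0.0222]
[1, -0.0048, 0.015, 0.01, 0.0717, 0.0254, -0.0222]
[1, -0.0054, 0.0155, 0.0088, 0.0717, 0.0254, -0.0222]
[1, -0.0059, 0.016, 0.0075, 0.0717, 0.0254, -0.0222]
```

>>> carry_out(
  steps=[
    [1, -0.003, 0.0127, 0.0133, 0.0717, 0.0254, -0.0222],
    [1, -0.0036, 0.0135, 0.0123, 0.0717, 0.0254, -0.0222],
    [1, -0.0042, 0.0143, 0.0112, 0.0717, 0.0254, -0.0222],
    [1, -0.0048, 0.015, 0.01, 0.0717, 0.0254, -0.0222],
    [1, -0.0054, 0.0155, 0.0088, 0.0717, 0.0254, -0.0222],
    [1, -0.0059, 0.016, 0.0075, 0.0717, 0.0254, -0.0222],
    [1, 0, 0, 0, 0, 0, 0],
  ],
)

```text
clock: 3.32
tcp_pos: [0.5808, -0.0426, 0.3831]
orientation: [-0.14, 0.874, -0.436, 0.163]
wrist_force: [0.4, -0.8, -0.2]
finger_gap: 0.0856
```

```bash
python3 - <<'E'
from tgt import *
import cv2
p,R,s=cur();g,Rg=pose(P[3],P[4])
print(s["clock"],p,s["joint_pos"].round(2),s["wrist_force"],s["ft_torque"],"delta",R.inv().apply(g-p),(R.inv()*Rg).as_rotvec())
c=env.read_camera("wrist");np.savez("wrist2.npz",**c)
cv2.imwrite("pics/w2.png",c["color"][:,:,::-1])
E
```

```text
3.325 [ 0.58084035 -0.04264438  0.38305947] [-0.32  0.   -0.09  1.11  0.23  2.22] [ 0.36524694 -0.8381478  -0.18884981] [-0.07230578  0.34579368  0.01843078] delta [-0.00216659 -0.00590421  0.12851833] [ 0.02049222  0.00321901 -0.01068132]
```

View pics/w2.png

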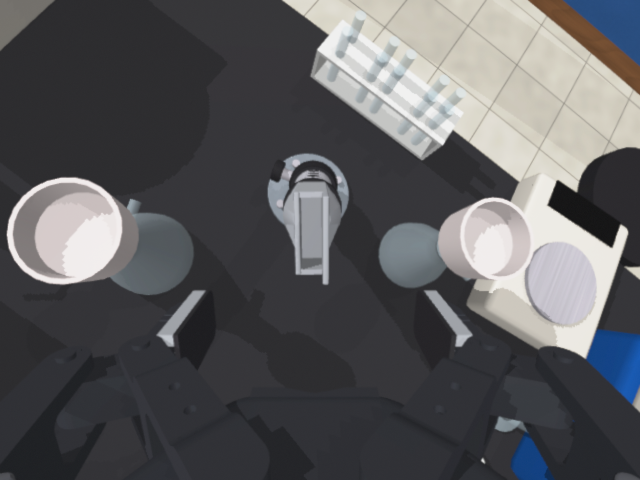

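The nozzle is centred between the jaws (x≈312 against 315) with its flats square to them. I'll go in and grip.

>>> carry_out(
  steps=[
    [1, -0.0005, -0.0015, 0.026, 0.005, 0, -0.003],
    [1, -0.0005, -0.0015, 0.026, 0.005, 0.001, -0.003],
    [1, -0.0005, -0.0015, 0.026, 0.005, 0.001, -0.003],
    [1, -0.0005, -0.0015, 0.026, 0.005, 0.001, -0.002],
    [1, 0, 0, 0.0245, 0, 0, 0],
    [1, 0, 0, 0, 0, 0, 0],
  ],
)

```text
clock: 4.12
tcp_pos: [0.6428, -0.0238, 0.2713]
orientation: [-0.148, 0.875, -0.429, 0.171]
wrist_force: [-0.0, -0.7, -0.1]
finger_gap: 0.0853
```

```bash
python3 - <<'E'
from tgt import *
p,R,s=cur();g,Rg=pose(P[3],P[4])
print(s["clock"],p,s["wrist_force"],s["ft_torque"],"delta",R.inv().apply(g-p),(R.inv()*Rg).as_rotvec(),np.abs(s["qvel"]).max())
E
```

```text
4.125 [ 0.64284081 -0.02377211  0.27129797] [-0.02343844 -0.7068704  -0.10933623] [-0.07113978  0.37493196  0.00114741] delta [-0.00390286  0.00612192 -0.00025231] [-0.00164539 -0.00150974  0.00335492] 0.0366977796498338
```

>>> carry_out(
  steps=[
    [1, -0.004, 0.006, 0, 0, 0, 0.003],
    [1, 0, 0, 0, 0, 0, 0],
    [-1, 0, 0, 0, 0, 0, 0],
    [-1, 0, 0, 0, 0, 0, 0],
    [-1, 0, 0, 0, 0, 0, 0],
    [-1, 0, 0, 0, 0, 0, 0],
    [-1, 0, 0, 0, 0, 0, 0],
    [-1, 0, 0, 0, 0, 0, 0],
  ],
  grip_force=50,
)

```text
clock: 5.12
tcp_pos: [0.6351, -0.0244, 0.2694]
orientation: [-0.148, 0.874, -0.43, 0.172]
wrist_force: [-0.5, 0.1, 1.3]
finger_gap: 0.0233
```

```bash
cat > st.py <<'E'
from tgt import *
p,R,s=cur()
Rr=R0.inv()*R
x=Rr.apply([1,0,0]);d=R0.inv().apply(p-B)
print("t",s["clock"],"gap",round(s["finger_gap"],4),"| sleeve frame pos mm",(d*1e3).round(2),"q_tcp",round((d[2]-.23)*1e3,2),"turn",round(np.arctan2(x[1],x[0]),4),"tilt",Rr.apply([0,0,1]).round(4),
 "| F_sleeve",R0.inv().apply(s["wrist_force"]).round(1),"M_sleeve",R0.inv().apply(s["ft_torque"]).round(2))
E
python3 st.py
```

```text
t 5.125 gap 0.0233 | sleeve frame pos mm [-5.1000e-01  1.8000e-01  2.4431e+02] q_tcp 14.31 turn -1.1727 tilt [ 0.0046 -0.0017 -1.    ] | F_sleeve [0.2 0.2 1.4] M_sleeve [0.4  0.52 0.02]
```

>>> carry_out(
  steps=[
    [-1, 0, 0, 0.003, 0, 0, 0],
    [-1, 0, 0, 0.003, 0, 0, 0],
    [-1, 0, 0, 0.003, 0, 0, 0],
    [-1, 0, 0, 0.001, 0, 0, 0],
    [-1, 0, 0, 0.001, 0, 0, 0],
  ],
)

```text
clock: 5.75
tcp_pos: [0.6399, -0.0231, 0.2594]
orientation: [-0.148, 0.874, -0.43, 0.172]
wrist_force: [-3.2, -0.3, 2.7]
finger_gap: 0.0235
```

```bash
python3 st.py
```

```text
t 5.75 gap 0.0235 | sleeve frame pos mm [-5.000e-01  2.300e-01  2.332e+02] q_tcp 3.2 turn -1.1726 tilt [ 0.0045 -0.0018 -1.    ] | F_sleeve [-1.7  0.5  3.8] M_sleeve [0.64 0.73 0.04]
```

>>> carry_out(
  steps=[
    [-1, 0, 0, 0.001, 0, 0, 0],
  ],
)

```text
clock: 5.88
tcp_pos: [0.6399, -0.0231, 0.2593]
orientation: [-0.148, 0.874, -0.43, 0.172]
wrist_force: [-12.8, -1.2, 13.5]
finger_gap: 0.0233
```

```bash
python3 st.py
```

```text
t 5.875 gap 0.0233 | sleeve frame pos mm [-4.6000e-01  2.3000e-01  2.3307e+02] q_tcp 3.07 turn -1.1727 tilt [ 0.0046 -0.0021 -1.    ] | F_sleeve [-5.5  2.1 17.7] M_sleeve [ 1.01  1.53 -0.01]
```

>>> carry_out(
  steps=[
    [-1, 0, 0, 0.0005, 0, 0, 0],
  ],
)

```text
clock: 6.0
tcp_pos: [0.6399, -0.0231, 0.2593]
orientation: [-0.148, 0.874, -0.43, 0.172]
wrist_force: [-12.8, -1.9, 14.0]
finger_gap: 0.0235
```

```bash
python3 st.py
```

```text
t 6.0 gap 0.0235 | sleeve frame pos mm [-4.6000e-01  2.1000e-01  2.3308e+02] q_tcp 3.08 turn -1.1728 tilt [ 0.0047 -0.0023 -1.    ] | F_sleeve [-5.4  1.4 18.2] M_sleeve [ 1.07  1.69 -0.06]
```

The stop is felt: no motion under 18 N at q_tcp = 3.08 mm. The third hole is then at q_tcp ≈ 89.1 mm. I'll draw up out of line, with turn at -1.17 and the row at +0.37.

>>> carry_out(
  steps=[
    [-1, 0, 0, -0.003, 0, 0, 0],
    [-1, 0, 0, -0.006, 0, 0, 0],
    [-1, 0, 0, -0.006, 0, 0, 0],
    [-1, 0, 0, -0.006, 0, 0, 0],
    [-1, 0, 0, -0.006, 0, 0, 0],
    [-1, 0, 0, -0.006, 0, 0, 0],
    [-1, 0, 0, -0.006, 0, 0, 0],
    [-1, 0, 0, -0.006, 0, 0, 0],
    [-1, 0, 0, -0.006, 0, 0, 0],
    [-1, 0, 0, -0.006, 0, 0, 0],
    [-1, 0, 0, -0.006, 0, 0, 0],
    [-1, 0, 0, -0.006, 0, 0, 0],
    [-1, 0, 0, -0.006, 0, 0, 0],
    [-1, 0, 0, -0.006, 0, 0, 0],
    [-1, 0, 0, -0.004, 0, 0, 0],
    [-1, 0, 0, 0, 0, 0, 0],
  ],
)

```text
clock: 8.0
tcp_pos: [0.605, -0.0325, 0.3333]
orientation: [-0.148, 0.874, -0.43, 0.172]
wrist_force: [5.6, -0.3, -3.9]
finger_gap: 0.0233
```

```bash
python3 st.py; python3 -c "
from mv import *;print(env.get_state()['joint_pos'].round(2))"
```

```text
t 8.0 gap 0.0233 | sleeve frame pos mm [-5.3000e-01  5.0000e-02  3.1544e+02] q_tcp 85.44 turn -1.1725 tilt [ 0.0045 -0.0014 -1.    ] | F_sleeve [ 3.  -1.7 -5.9] M_sleeve [ 0.31 -0.08 -0.02]
[-0.3   0.03 -0.19  0.95  0.23  2.24]
```

>>> carry_out(
  steps=[
    [-1, 0, 0, -0.0036, 0, 0, 0],
    [-1, 0, 0, 0, 0, 0, -0.1],
    [-1, 0, 0, 0, 0, 0, -0.1],
    [-1, 0, 0, 0, 0, 0, -0.1],
    [-1, 0, 0, 0, 0, 0, -0.1],
    [-1, 0, 0, 0, 0, 0, -0.1],
    [-1, 0, 0, 0, 0, 0, -0.1],
    [-1, 0, 0, 0, 0, 0, -0.1],
    [-1, 0, 0, 0, 0, 0, -0.1],
    [-1, 0, 0, 0, 0, 0, -0.1],
    [-1, 0, 0, 0, 0, 0, -0.1],
    [-1, 0, 0, 0, 0, 0, -0.1],
    [-1, 0, 0, 0, 0, 0, -0.1],
    [-1, 0, 0, 0, 0, 0, 0],
  ],
)

```text
clock: 9.75
tcp_pos: [0.604, -0.033, 0.3366]
orientation: [-0.025, 0.964, 0.139, 0.226]
wrist_force: [8.2, 0.1, -5.0]
finger_gap: 0.0234
```

```bash
python3 st.py
```

```text
t 9.75 gap 0.0234 | sleeve frame pos mm [-1.2000e-01 -2.2000e-01  3.1894e+02] q_tcp 88.94 turn 0.0289 tilt [ 0.0053 -0.002  -1.    ] | F_sleeve [ 4.9 -2.  -8. ] M_sleeve [ 0.18 -0.23  0.19]
```

>>> carry_out(
  steps=[
    [-1, 0, 0, 0, 0, 0, -0.04],
    [-1, 0, 0, 0, 0, 0, -0.04],
    [-1, 0, 0, 0, 0, 0, -0.04],
    [-1, 0, 0, 0, 0, 0, -0.04],
    [-1, 0, 0, 0, 0, 0, -0.04],
    [-1, 0, 0, 0, 0, 0, 0],
  ],
)

```text
clock: 10.5
tcp_pos: [0.6041, -0.033, 0.3366]
orientation: [-0.002, 0.945, 0.235, 0.228]
wrist_force: [9.4, 0.8, -4.1]
finger_gap: 0.0237
```

```bash
python3 st.py
```

```text
t 10.5 gap 0.0237 | sleeve frame pos mm [-1.0000e-02 -2.0000e-01  3.1893e+02] q_tcp 88.93 turn 0.2289 tilt [ 0.0055 -0.0019 -1.    ] | F_sleeve [ 6.5 -1.6 -7.7] M_sleeve [ 0.13 -0.24  0.26]
```

>>> carry_out(
  steps=[
    [-1, 0, 0, 0, 0, 0, -0.03],
    [-1, 0, 0, 0, 0, 0, 0],
  ],
)

```text
clock: 10.75
tcp_pos: [0.6041, -0.033, 0.3366]
orientation: [0.001, 0.941, 0.249, 0.228]
wrist_force: [8.3, 0.1, -3.9]
finger_gap: 0.0234
```

```bash
python3 st.py
```

```text
t 10.75 gap 0.0234 | sleeve frame pos mm [-1.0000e-02 -2.1000e-01  3.1893e+02] q_tcp 88.93 turn 0.2587 tilt [ 0.0055 -0.0019 -1.    ] | F_sleeve [ 5.6 -2.  -7.1] M_sleeve [ 0.16 -0.23  0.32]
```

>>> carry_out(
  steps=[
    [-1, 0, 0, 0, 0, 0, -0.03],
    [-1, 0, 0, 0, 0, 0, 0],
  ],
)

```text
clock: 11.0
tcp_pos: [0.6041, -0.033, 0.3367]
orientation: [0.004, 0.938, 0.263, 0.228]
wrist_force: [9.5, 0.7, -4.9]
finger_gap: 0.0234
```

```bash
python3 st.py
```

```text
t 11.0 gap 0.0234 | sleeve frame pos mm [ 3.0000e-02 -2.0000e-01  3.1893e+02] q_tcp 88.93 turn 0.2885 tilt [ 0.0056 -0.0019 -1.    ] | F_sleeve [ 6.3 -1.7 -8.6] M_sleeve [ 0.15 -0.33  0.18]
```

>>> carry_out(
  steps=[
    [-1, 0, 0, 0, 0, 0, -0.03],
    [-1, 0, 0, 0, 0, 0, 0],
  ],
)

```text
clock: 11.25
tcp_pos: [0.6041, -0.033, 0.3366]
orientation: [0.008, 0.934, 0.277, 0.228]
wrist_force: [8.9, 1.1, -4.5]
finger_gap: 0.0231
```

```bash
python3 st.py
```

```text
t 11.25 gap 0.0231 | sleeve frame pos mm [-1.000e-02 -2.100e-01  3.189e+02] q_tcp 88.9 turn 0.3182 tilt [ 0.0055 -0.0018 -1.    ] | F_sleeve [ 6.  -1.2 -7.9] M_sleeve [ 0.14 -0.3   0.09]
```

>>> carry_out(
  steps=[
    [-1, 0, 0, 0, 0, 0, -0.03],
    [-1, 0, 0, 0, 0, 0, 0],
  ],
)

```text
clock: 11.5
tcp_pos: [0.6041, -0.033, 0.3367]
orientation: [0.011, 0.929, 0.291, 0.227]
wrist_force: [10.3, 0.7, -4.3]
finger_gap: 0.0233
```

```bash
python3 st.py
```

```text
t 11.5 gap 0.0233 | sleeve frame pos mm [ 4.0000e-02 -2.0000e-01  3.1892e+02] q_tcp 88.92 turn 0.3483 tilt [ 0.0056 -0.0018 -1.    ] | F_sleeve [ 7.2 -2.  -8.3] M_sleeve [ 0.2  -0.27  0.08]
```

>>> carry_out(
  steps=[
    [-1, 0, 0, 0, 0, 0, -0.02],
    [-1, 0, 0, 0, 0, 0, 0],
  ],
)

```text
clock: 11.75
tcp_pos: [0.6041, -0.033, 0.3367]
orientation: [0.013, 0.926, 0.3, 0.227]
wrist_force: [8.8, 0.5, -5.5]
finger_gap: 0.0231
```

```bash
python3 st.py
```

```text
t 11.75 gap 0.0231 | sleeve frame pos mm [ 5.0000e-02 -2.1000e-01  3.1893e+02] q_tcp 88.93 turn 0.3681 tilt [ 0.0056 -0.0018 -1.    ] | F_sleeve [ 5.4 -1.8 -8.7] M_sleeve [ 0.18 -0.32  0.02]
```

>>> carry_out(
  steps=[
    [-1, 0, 0, 0, 0, 0, -0.02],
    [-1, 0, 0, 0, 0, 0, 0],
  ],
)

```text
clock: 12.0
tcp_pos: [0.6041, -0.0329, 0.3367]
orientation: [0.016, 0.923, 0.309, 0.227]
wrist_force: [9.4, 1.3, -5.3]
finger_gap: 0.0234
```

```bash
python3 st.py
```

```text
t 12.0 gap 0.0234 | sleeve frame pos mm [ 7.000e-02 -1.800e-01  3.189e+02] q_tcp 88.9 turn 0.3882 tilt [ 0.0056 -0.0017 -1.    ] | F_sleeve [ 6.1 -1.2 -8.9] M_sleeve [ 0.17 -0.32  0.09]
```

```bash
cat > look.py <<'E'
import sys,cv2
from tgt import *
from fit import proj
n=sys.argv[1];o=np.zeros((600,800,3),np.uint8);h=P[5]
for i,cn in enumerate(("scene","side","wrist")):
    c=env.read_camera(cn);im=c["color"][:,:,::-1].copy();cv2.imwrite(f"pics/{n}_{cn}.png",im)
    u=proj(c,B+R0.apply([.027*np.cos(h),.027*np.sin(h),.116]))[0];print(cn,u.round(1))
    x,y=np.clip(u.astype(int),[21,45],[618,434]);cr=im[y-45:y+45,max(0,x-22):x+22]
    cr=cv2.resize(cr,(264,540),interpolation=cv2.INTER_CUBIC);o[:540,i*266:i*266+264]=cr
cv2.imwrite(f"pics/{n}.png",o)
E
python3 look.py l1
```

```text
scene [382.7 261.4]
side [271.8 205.3]
wrist [341.3 215.1]
```

View pics/l1.png

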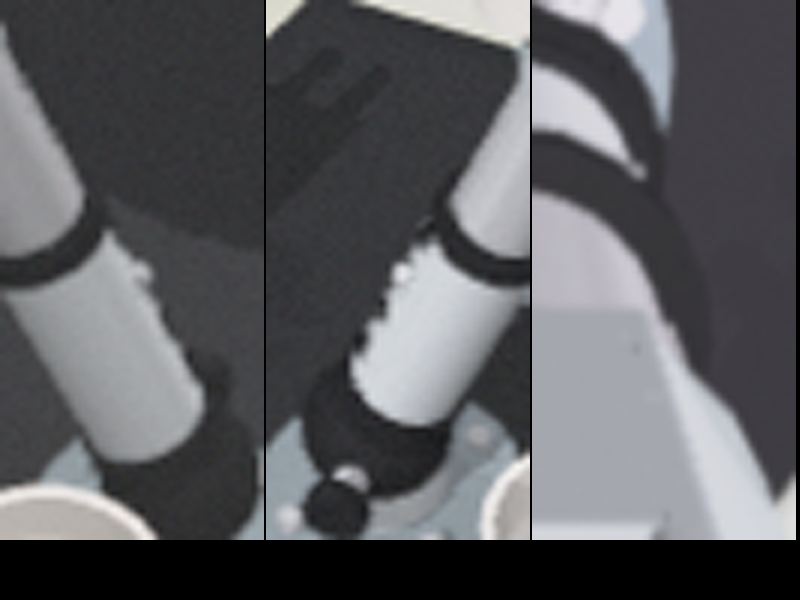

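Side view: the button stands out as a bright dot at crop (402,272), with a dark hole above it and two below, so it is in the third hole. The scene view shows it about 5 mm proud. I'll let go and back off along the axis.

>>> carry_out(
  steps=[
    [1, 0, 0, 0, 0, 0, 0],
    [1, 0, 0, 0, 0, 0, 0],
    [1, 0, 0, 0, 0, 0, 0],
    [1, 0, 0, 0, 0, 0, 0],
    [1, 0, 0, 0, 0, 0, 0],
    [1, 0, 0, -0.02, 0, 0, 0],
    [1, 0, 0, -0.03, 0, 0, 0],
    [1, 0, 0, -0.03, 0, 0, 0],
    [1, 0, 0, -0.03, 0, 0, 0],
    [1, 0, 0, -0.02, 0, 0, 0],
    [1, 0, 0, 0, 0, 0, 0],
    [1, 0, 0, 0, 0, 0, 0],
  ],
)

```text
clock: 13.65
tcp_pos: [0.5469, -0.0473, 0.4533]
orientation: [0.015, 0.924, 0.309, 0.226]
wrist_force: [0.2, -0.0, -0.7]
finger_gap: 0.0856
```

```bash
python3 st.py; python3 look.py l2
```

```text
t 13.65 gap 0.0856 | sleeve frame pos mm [ -1.84   0.59 449.56] q_tcp 219.56 turn 0.3871 tilt [ 0.0037 -0.0016 -1.    ] | F_sleeve [-0.1 -0.1 -0.7] M_sleeve [ 0.01  0.41 -0.01]
scene [382.7 261.4]
side [271.8 205.3]
wrist [335.3 197.2]
```

View pics/l2.png

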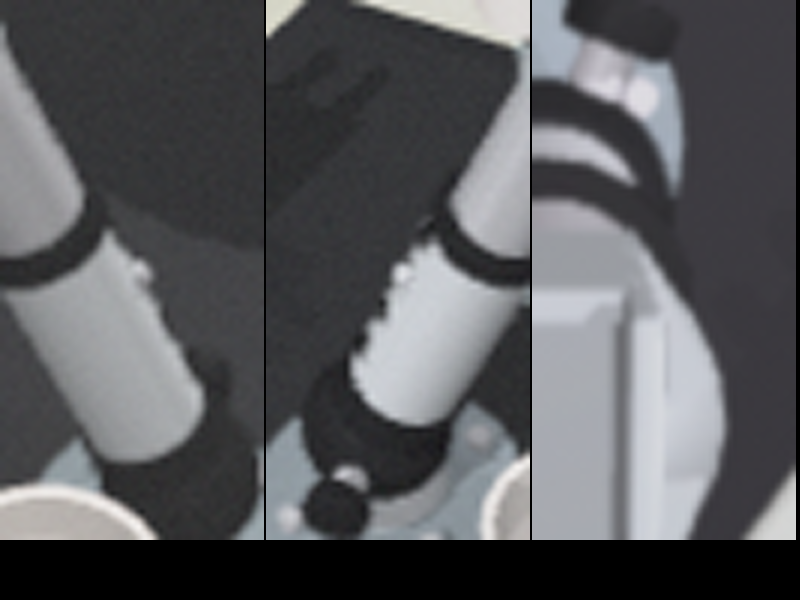

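View pics/l2_side.png

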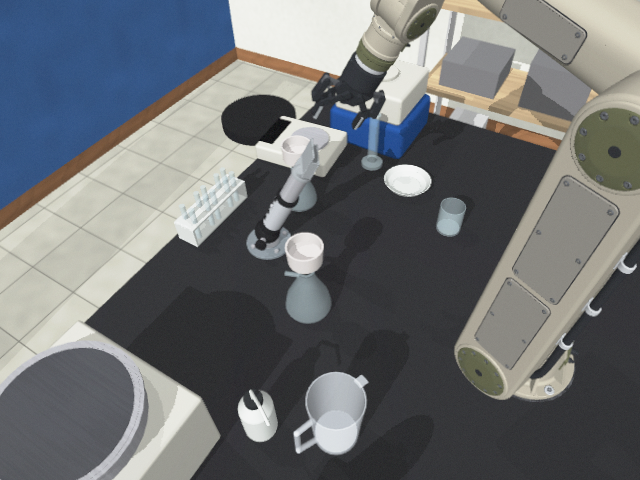

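After release, the button still stands about 5 mm proud of the sleeve edge in both views: roughly 16 crop px at 2.5–2.9 px/mm. Nothing else has moved, and the gripper is clear.

```bash
python3 -c "
from workcell import env;print(env.hand_in())"
```

```text
the job is handed in; nothing more can be done
None
```

The nozzle is drawn up and appears locked at the third hole, and I've handed the job in. No verdict was reported.

- **What I did:** I located the stand, nozzle and hole row from three cameras; the row stands about +0.37 rad off line. I gripped the nozzle and pushed it lightly home against the stop to get the zero. I then drew it up about 86 mm at turn -1.17 rad, out of line with the holes, and turned it slowly onto the row. The turning moment fell from about 0.3 N m to near zero at about 0.37 rad. I stopped at 0.39 rad, released and backed off along the axis.
- **Last checks:**
  - Scene and side views show the button about 5 mm proud, with one empty hole above it and two below, both before and after release.
  - The draw measured 85.8 mm against the 86 mm nominal.
  - The wrist force after letting go is about 0.7 N, which is noise level, and the gripper is well clear.
  - The glassware and the other loose things show no movement in the side view.
  - The clock read about 13.7 s of the 48 s allowed.
- **Disagreements and gaps:** Vision put the starting draw about 2 mm higher than the felt stop did, so I used the stop. I did not tug on the nozzle to test the lock.

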